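Set out the clay stamps in order of size

ROBOT

A 6-joint arm with a two-finger parallel gripper is mounted at the origin on a cart in front of the work surface, level with it; the furniture and walls round the work are solid. World frame = base frame: x ahead of the robot, y to its left, z up, the work surface at z = 0. Lengths are in m, angles in rad, forces in N, time in s.
With the tool pointing down it reaches from about 0.425 to 0.95 m from the base axis. Payload 3.5 kg.
Tool frame: the origin (TCP) lies midway between the tips of the shut fingers; the grasp point (between the pads) lies 19 mm behind it (ctrl.hold_point_z is the distance from the TCP to the grasp point, in m); z points along the fingers, y is the line along which they close (so a half turn about z gives the same grasp; the last joint's range is limited). The gripper opens to 85 mm and grips with 20 to 120 N. Pads are 22 mm wide; open, the fingers measure 114 mm over their backs; the gripper's body (76 mm by 85 mm) begins 54 mm behind the grasp point. The pads swing forward as they close: fully open they stand 13 mm farther back than shut.
Start: joints at [1.067, 0.286, 1.577, -0, 1.279, -0.15], TCP at [0.234, 0.633, 0.231] pointing down, gripper open.
Joint ranges: [-2.77, 2.77], [-0.9, 2.22], [0.21, 2.48], [-1.53, 4.67], [0.24, 2.81], [-2.84, 2.84]. Speed limits (rad/s): [2.79, 2.79, 3.14, 3.14, 3.14, 3.14].

INTERFACE

Orientations are given as a unit quaternion [x, y, z, w].
In Python, from plant import readout, cams, sign_off, ctrl gives the robot as it stands. The module is installed in compiled form; this text tells all that it offers.
- The arm moves only by the tool step_arm, never from a script. Its argument "increments" is a list of rows, each a list of 2 entries, a list of its own where there are three numbers: the shift along the world's x, y, z in mm, then the turn, a rotation vector about the world's x, y, z in rad. In form: [[[x, y, z], [rx, ry, rz]], ...]. A call has 1 to 8 rows; each row shifts and turns the commanded pose from where the row before left it; what a row does not reach is not made up. A row lasts 1/12 s, in which the tool goes at most 41.7 mm and 7.16 degrees, less where a joint would pass 70% of its speed; a pose out of reach is approached as far as the arm can. A call is refused whole if a number of a shift passes 41.7 or a number of a turn 0.125, either way. A call with a gripper value outside its range is refused whole. "fingers" is the opening, from -1 (shut) to 1 (fully open), set as the call begins (left out, the last holds). The fingers move at their own pace and stop on an object; "grip_force" is the grip in N (left out, the last holds). Time passes only in rows, so rows that do not move let the fingers close. It gives the time, the measured TCP pose, the force, the opening and the grip force at its end, in the units of the state.
- readout.get_state(): the state, without advancing time (a new reading comes with each control period).
- cams.read_camera(name): name is "scene" or "side" or "wrist"; returns the picture (400x640x3 uint8, red, green, blue); there is no depth.
- cams.get_calibration(name): a dict with "fx", "fy", "cx", "cy" (pixels), "distortion" ([k1, k2, p1, p2, k3] as OpenCV has them; the pictures are not rectified), "eye" and "rotation" of the camera in the world; the wrist camera has in their place "T_tool_cam" (4x4, takes a point from camera to tool coordinates, whose origin is the TCP and whose axes are the flange's). Camera axes: x right, y up, looking along -z (the intrinsics and any distortion apply to the point x, -y, -z); pixel columns grow to the right and rows downward; lengths in m; the calibration is good to about 2 mm. A picture is of the moment at which its call begins: read the wrist's pose just before it. get_calibration takes no time and is no camera call.
- sign_off(): hands the job in; it is judged then, once.
The state is a dict: "time": time; "qpos": joint angles; "dq": joint speeds; "joint_efforts": joint torques, N m; "eef_pos": TCP position; "tcp_rot": TCP orientation; "contact_force": force on the tool from outside, world axes, zero at the start; "wrist_torque": the same for the moment, N m; "opening": opening from 0.0 (shut) to 1.0 (fully open); "finger_force": force on a finger pad.
Only numpy, scipy, OpenCV 4.12 (cv2) and the standard library are available. Lean on these libraries where they do the work, as an engineer would, in place of code of your own. Each camera call takes 0.05 s, during which the arm holds its last target. There are 200 camera calls.

TASK

Set out the four wooden clay stamps for the next job: stand each upright on the middle of its own white plaster disc in the row, in order of size, with the smallest on the disc at the water-cup end and the largest at the other end, by the clay pack. Let go of them all and leave them standing.

Things in the scene. Friction and masses are not known exactly. Their poses are not given: they have to be found in the camera images.
- stamp_30: Smallest of four loose turned wooden clay stamps, standing upright: a round head 30 mm across and 13 mm high at the bottom, with a narrow dark line round it, and a straight upright round handle 20 mm across above it; 44 mm high in all. Origin: centre of its underside; z up along the handle. 50 g, up to a third lighter or heavier
- stamp_38: Second smallest of four loose turned wooden clay stamps, standing upright: a round head 38 mm across and 13 mm high at the bottom, with a narrow dark line round it, and a straight upright round handle 20 mm across above it; 52 mm high in all. Origin: centre of its underside; z up along the handle. 75 g, up to a third lighter or heavier
- stamp_46: Second largest of four loose turned wooden clay stamps, standing upright: a round head 46 mm across and 13 mm high at the bottom, with a narrow dark line round it, and a straight upright round handle 20 mm across above it; 60 mm high in all. Origin: centre of its underside; z up along the handle. 100 g, up to a third lighter or heavier
- stamp_54: Largest of four loose turned wooden clay stamps, standing upright: a round head 54 mm across and 13 mm high at the bottom, with a narrow dark line round it, and a straight upright round handle 20 mm across above it; 68 mm high in all. Origin: centre of its underside; z up along the handle. 125 g, up to a third lighter or heavier
- disc_a: Fixed white plaster disc, the left (+y) end disc of a straight row of four, spaced 96 mm, on a brown plank (384 x 92 x 10 mm, lying on the table, turned up to 0.2 rad). 70 mm across, 6 mm thick. Origin: centre of its underside, 10 mm above the table; its top face is 16 mm above the table. z up, y along the row to the left
- disc_b: Fixed white plaster disc, the second disc from the left of a straight row of four, spaced 96 mm, on a brown plank (384 x 92 x 10 mm, lying on the table, turned up to 0.2 rad). 70 mm across, 6 mm thick. Origin: centre of its underside, 10 mm above the table; its top face is 16 mm above the table. z up, y along the row to the left
- disc_c: Fixed white plaster disc, the third disc from the left of a straight row of four, spaced 96 mm, on a brown plank (384 x 92 x 10 mm, lying on the table, turned up to 0.2 rad). 70 mm across, 6 mm thick. Origin: centre of its underside, 10 mm above the table; its top face is 16 mm above the table. z up, y along the row to the left
- disc_d: Fixed white plaster disc, the right (-y) end disc of a straight row of four, spaced 96 mm, on a brown plank (384 x 92 x 10 mm, lying on the table, turned up to 0.2 rad). 70 mm across, 6 mm thick. Origin: centre of its underside, 10 mm above the table; its top face is 16 mm above the table. z up, y along the row to the left
- water_cup: White cup with a blue rim, 69 mm across, 73 mm high, fixed in place; it stands beyond one end of the row, left or right, 94 mm from the centre of that end disc. Origin: centre of its underside
- clay_carton: Red open pack of clay, 121 x 51 mm, 34 mm high, fixed in place; it lies beyond the other end of the row from the cup, 94 mm from that end disc. Origin: centre of its underside

How it is judged:
By the outcome, as a careful person would: the job done as asked, in the order asked, and still so for the second after the job is handed in, with the robot touching nothing.
It also fails if it takes over 99 s, if anything falls off the work surface, if the arm or the gripper's body presses on something with over 40 N, if the wrist force passes 120 N, or if a joint passes its speed limit or range.

## Working session

There is one attempt and no reset: what is moved stays moved. The work goes in short steps, Python scripts to look and compute and a tool call to move; the robot and the scene stay as the last step left them, time stands still between calls to the robot, and variables do not carry over. Pictures are saved under pics/ and viewed, at most 14 in all, crops included, and the job is handed in when it is done.

Besides the shell and the picture viewer there is one more tool, called after "Request:" by a JSON object that holds its "fn" and its "kwargs", one argument or row to a line. step_arm: Moves the arm, as the interface text tells. Its arguments: {"type":"object","properties":{"increments":{"type":"array","items":{"type":"array"}},"fingers":{"type":"number"},"grip_force":{"type":"number"}},"required":["increments"]}

```bash
mkdir -p pics; cat > h.py <<'E'
import numpy as np, cv2
from scipy.spatial.transform import Rotation as R
from plant import readout, cams, sign_off, ctrl
def cal(n, st=None):
    c=cams.get_calibration(n)
    K=np.array([[c['fx'],0,c['cx']],[0,c['fy'],c['cy']],[0,0,1.]]); d=np.array(c['distortion'],float)
    if 'T_tool_cam' in c:
        T=np.array(c['T_tool_cam']); Rt=R.from_quat(st['tcp_rot']).as_matrix()
        return K,d,Rt@T[:3,:3],Rt@T[:3,3]+np.array(st['eef_pos'])
    r=np.array(c['rotation'],float)
    if r.size==4: r=R.from_quat(r).as_matrix()
    return K,d,r,np.array(c['eye'])
def ray(C,uv):
    K,d,r,e=C
    p=cv2.undistortPoints(np.array(uv,float).reshape(-1,1,2),K,d).reshape(-1,2)
    return np.c_[p[:,0],-p[:,1],-np.ones(len(p))]@r.T
def plane(C,uv,z):
    v=ray(C,uv); return C[3]+v*((z-C[3][2])/v[:,2])[:,None]
def tri(C1,u1,C2,u2):
    a=ray(C1,u1)[0]; b=ray(C2,u2)[0]
    s=np.linalg.lstsq(np.c_[a,-b],C2[3]-C1[3],rcond=None)[0]
    p=C1[3]+a*s[0]; q=C2[3]+b*s[1]; return (p+q)/2,np.linalg.norm(p-q)
def snap(n,f):
    st=readout.get_state(); im=cams.read_camera(n); cv2.imwrite('pics/'+f,im[...,::-1]); return im,st
E
python3 - <<'E'
from h import *
for n in ['scene','side','wrist']:
    im,st=snap(n,n+'0.png'); c=cal(n,st); print(n,c[3].round(3),c[2].round(2).tolist(),c[0][0,0],c[1])
print(st, ctrl.hold_point_z)
E
```

```text
scene [-0.074 -0.306  0.783] [[0.41, 0.65, -0.64], [-0.91, 0.28, -0.29], [-0.01, 0.7, 0.71]] 385.788926620353 [-0.05590126  0.          0.          0.          0.        ]
side [ 0.067 -1.097  0.962] [[0.91, 0.24, -0.33], [-0.41, 0.56, -0.72], [0.01, 0.79, 0.61]] 466.2147039777617 [-0.05993579  0.          0.          0.          0.        ]
wrist [0.166 0.659 0.374] [[0.35, -0.9, -0.27], [0.94, 0.33, 0.1], [-0.0, -0.29, 0.96]] 320.07540269160364 [-0.01632017  0.          0.          0.          0.        ]
{'time': 0.1, 'qpos': array([ 1.06697305e+00,  2.87082956e-01,  1.57802190e+00, -6.36420059e-06,
        1.27857079e+00, -1.49990904e-01]), 'dq': array([ 0.00069361, -0.00131247, -0.00345994,  0.00019759,  0.0007426 ,
       -0.00184594]), 'joint_efforts': array([ 1.39588472e-03, -4.07304275e+01, -2.93696380e+01, -8.39597533e-05,
        3.49197944e-03,  5.64717723e-06]), 'eef_pos': array([0.23356791, 0.63268095, 0.23008627]), 'tcp_rot': array([ 1.75993738e-01,  9.84390735e-01, -9.87317211e-04, -3.31555758e-04]), 'contact_force': array([-0.09565689, -0.53462282,  0.48255759]), 'wrist_torque': array([ 0.00680064,  0.03379732, -0.02366927]), 'finger_force': 0.0, 'opening': 1.0035373070258666} 0.0187
```

View pics/scene0.png

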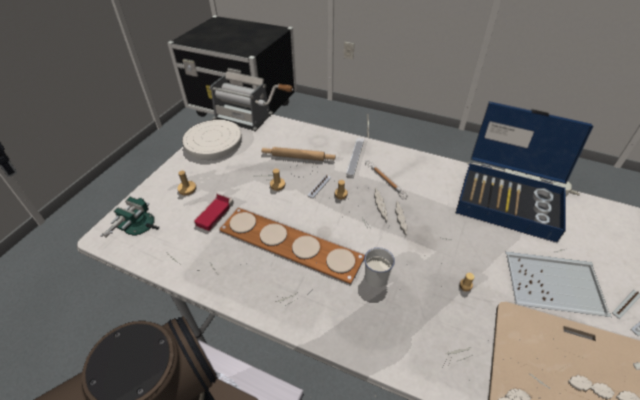

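View pics/side0.png

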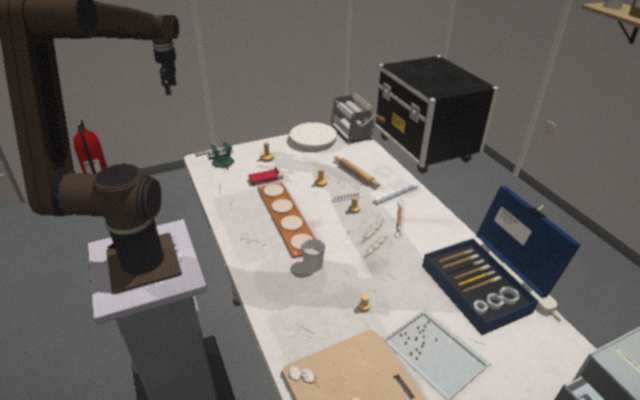

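The scene image shows the plank with discs at (243,222), (273,234), (306,247) and (341,260). The red pack is at its left (+y) end, (213,212), and the cup at its right end, (378,268). The stamps are at (186,183), (277,180), (341,190) and (467,283). In the side image the stamps are at (267,152), (320,178), (353,205) and (364,303).

```bash
python3 - <<'E'
from h import *
S={'scene':[(186,183),(277,180),(341,190),(467,283)],'side':[(267,152),(320,178),(353,205),(364,303)]}
D={'scene':[(243,222),(273,234),(306,247),(341,260)],'side':[(274,190),(283,207),(291,223),(302,241)]}
tops={};bots={};disc={};C={}
for n in S:
    im=cv2.imread(f'pics/{n}0.png'); C[n]=cal(n)
    hsv=cv2.cvtColor(im,cv2.COLOR_BGR2HSV)
    m=cv2.inRange(hsv,(8,90,60),(28,255,255))
    tops[n]=[];bots[n]=[];disc[n]=[]
    for (u,v) in S[n]:
        w=np.zeros_like(m); w[v-16:v+17,u-14:u+15]=m[v-16:v+17,u-14:u+15]
        k,l,s,c=cv2.connectedComponentsWithStats(w); i=1+np.argmax(s[1:,4]); x,y,ww,hh,a=s[i]
        r=[np.nonzero(l[q]==i)[0] for q in range(y,y+hh)]
        print(n,(u,v),s[i], [len(q) for q in r])
        tops[n].append((np.mean(r[1]),y)); bots[n].append((np.mean(np.concatenate(r[-4:])),y+hh-1))
    pl=cv2.inRange(hsv,(3,110,40),(20,255,255))
    wm=cv2.inRange(hsv,(0,0,110),(40,95,255))
    for (u,v) in D[n]:
        k,l,s,c=cv2.connectedComponentsWithStats(wm); i=l[v,u]; print('disc',n,s[i],c[i].round(1)); disc[n].append(c[i])
for i in range(4):
    t,e=tri(C['scene'],tops['scene'][i],C['side'],tops['side'][i]); print('stamp top',t.round(4),e.round(4),plane(C['scene'],bots['scene'][i],0).round(3),plane(C['side'],bots['side'][i],0).round(3))
for i in range(4):
    t,e=tri(C['scene'],disc['scene'][i],C['side'],disc['side'][i]); print('disc',t.round(4),e.round(4),plane(C['scene'],disc['scene'][i],.016).round(4),plane(C['side'],disc['side'][i],.016).round(4))
E
```

```text
scene (186, 183) [178 171  18  24 239] [3, 5, 6, 6, 5, 4, 5, 5, 4, 5, 8, 11, 13, 15, 16, 18, 17, 17, 17, 15, 15, 13, 11, 5]
scene (277, 180) [270 169  15  21 182] [3, 5, 6, 6, 5, 5, 5, 5, 5, 6, 9, 12, 13, 14, 15, 14, 13, 13, 12, 10, 6]
scene (341, 190) [335 181  12  18 138] [5, 5, 5, 5, 5, 5, 5, 5, 8, 10, 11, 12, 12, 12, 10, 10, 8, 5]
scene (467, 283) [460 273  14  18 160] [3, 5, 7, 7, 8, 8, 9, 10, 11, 11, 12, 12, 12, 12, 11, 9, 8, 5]
disc scene [   77   114   563   286 92182] [383.5 266. ]
disc scene [   77   114   563   286 92182] [383.5 266. ]
disc scene [   77   114   563   286 92182] [383.5 266. ]
disc scene [   77   114   563   286 92182] [383.5 266. ]
side (267, 152) [261 143  12  18 115] [3, 3, 3, 3, 3, 3, 3, 3, 3, 4, 9, 12, 12, 12, 12, 12, 10, 5]
side (320, 178) [316 169  11  17 111] [4, 4, 4, 4, 4, 4, 4, 4, 4, 7, 10, 11, 11, 11, 10, 9, 6]
side (353, 205) [350 197   9  15  89] [4, 4, 4, 4, 3, 3, 4, 4, 7, 9, 9, 9, 9, 9, 7]
side (364, 303) [359 295  10  17 119] [5, 6, 6, 6, 6, 6, 6, 7, 8, 9, 9, 10, 10, 9, 8, 6, 2]
disc side [  161     0   436   400 65788] [352.7 261.2]
disc si
[... 180 characters left out ...]
  ] 0.0019 [[0.503 0.398 0.   ]] [[0.516 0.396 0.   ]]
stamp top [0.6409 0.1605 0.0676] 0.0014 [[0.63  0.159 0.   ]] [[0.64  0.158 0.   ]]
stamp top [ 0.6798 -0.0242  0.0573] 0.0013 [[ 0.67  -0.029  0.   ]] [[ 0.681 -0.025  0.   ]]
stamp top [ 0.5127 -0.4049  0.0505] 0.0014 [[ 0.503 -0.413  0.   ]] [[ 0.508 -0.415  0.   ]]
disc [ 0.5711 -0.1992 -0.0646] 0.0547 [[ 0.4799 -0.2161  0.016 ]] [[ 0.559  -0.2512  0.016 ]]
disc [ 0.5711 -0.1992 -0.0646] 0.0547 [[ 0.4799 -0.2161  0.016 ]] [[ 0.559  -0.2512  0.016 ]]
disc [ 0.3709 -0.2321  0.1923] 0.0306 [[ 0.4799 -0.2161  0.016 ]] [[ 0.4596 -0.017   0.016 ]]
disc [ 0.5711 -0.1992 -0.0646] 0.0547 [[ 0.4799 -0.2161  0.016 ]] [[ 0.559  -0.2512  0.016 ]]
```

View pics/wrist0.png

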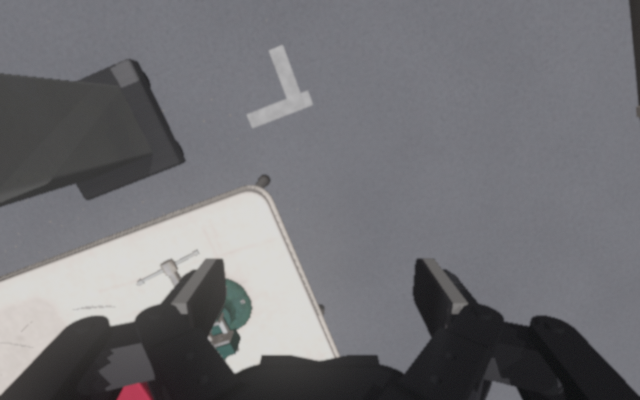

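The wrist view shows only the table corner, with the green clamp at (235,305) and the pack at the bottom. Next I measure the discs as holes in the plank mask.

```bash
python3 - <<'E'
from h import *
D={'scene':[(243,222),(273,234),(306,247),(341,260)],'side':[(274,190),(283,207),(291,223),(302,241)]}
out={};C={}
for n in D:
    im=cv2.imread(f'pics/{n}0.png'); C[n]=cal(n); hsv=cv2.cvtColor(im,cv2.COLOR_BGR2HSV); out[n]=[]
    for u,v in D[n]:
        m=cv2.inRange(hsv,(0,0,110),(40,110,255)); w=np.zeros_like(m); a,b=(19,14) if n=='scene' else (14,11)
        cv2.ellipse(w,(u,v),(a,b),0,0,360,255,-1)
        w&=m; k,l,s,c=cv2.connectedComponentsWithStats(cv2.morphologyEx(w,cv2.MORPH_OPEN,np.ones((3,3)))); i=1+np.argmax(s[1:,4])
        print(n,s[i],c[i].round(1)); out[n].append(c[i])
P=[];
for a,b in zip(out['scene'],out['side']):
    t,e=tri(C['scene'],a,C['side'],b); print(t.round(4),e.round(4),plane(C['scene'],a,.016).round(3),plane(C['side'],b,.016).round(3))
E
```

```text
scene [224 208  32  25 559] [241.5 220.2]
scene [259 220  28  26 535] [273.3 233.3]
scene [292 233  28  26 567] [305.8 246.1]
scene [326 246  30  27 610] [340.5 259.7]
side [263 180  26  17 314] [274.3 188.3]
side [272 199  21  14 248] [281.8 205.5]
side [280 215  23  16 288] [291.1 222.6]
side [290 233  27  19 368] [303.  241.8]
[0.471  0.1783 0.0178] 0.0039 [[0.47  0.178 0.016]] [[0.474 0.183 0.016]]
[0.4623 0.0758 0.0186] 0.0004 [[0.464 0.077 0.016]] [[0.463 0.079 0.016]]
[ 0.4584 -0.0194  0.0183] 0.0 [[ 0.46  -0.019  0.016]] [[ 0.459 -0.017  0.016]]
[ 0.4599 -0.1127  0.0117] 0.0017 [[ 0.456 -0.114  0.016]] [[ 0.459 -0.116  0.016]]
```

Request:
{"fn": "step_arm", "kwargs": {
  "increments": [
    [[35,-20,-5],[0,0,-0.12]],
    [[35,-20,-5],[0,0,-0.12]],
    [[35,-20,-5],[0,0,-0.12]],
    [[35,-20,0],[0,0,-0.12]],
    [[35,-20,0],[0,0,-0.12]],
    [[35,-20,0],[0,0,-0.12]],
    [[35,-20,0],[0,0,-0.12]],
    [[35,-20,0],[0,0,-0.12]]
  ]
}}

```text
time: 0.82
eef_pos: [0.5151, 0.4718, 0.2159]
tcp_rot: [0.613, 0.79, -0.0, -0.0]
contact_force: [0.7, 1.3, -0.6]
opening: 0.996
finger_force: 0.0
```

Request:
{"fn": "step_arm", "kwargs": {
  "increments": [
    [[5,0,0],[0,0,-0.1]],
    [[0,0,0],[0,0,-0.1]],
    [[0,0,0],[0,0,0]]
  ]
}}

```text
time: 1.07
eef_pos: [0.5197, 0.4721, 0.2155]
tcp_rot: [0.688, 0.726, -0.001, -0.0]
contact_force: [-0.2, 0.1, -0.5]
opening: 0.999
finger_force: 0.0
```

```bash
python3 - <<'E'
from h import *
im,st=snap('wrist','w1.png'); print(st['eef_pos'],st['tcp_rot'],cal('wrist',st)[3])
E
```

```text
[0.51973601 0.47214642 0.21548321] [ 6.88026839e-01  7.25684982e-01 -5.83483729e-04 -1.87824659e-04] [0.51664646 0.54548678 0.35887298]
```

View pics/w1.png

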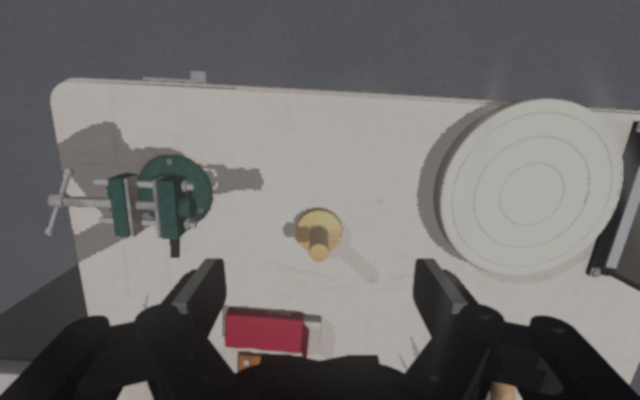

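The wrist view shows stamp_54: head centre about (319,230), handle top about (319,253). The pack is below it.

```bash
cat >> h.py <<'E'
def stamp(im,st,uv,Rh,h):
    "axis xy of a standing stamp from the wrist picture (image down = -tool x)"
    C=cal('wrist',st); hsv=cv2.cvtColor(im,cv2.COLOR_RGB2HSV)
    m=cv2.inRange(hsv,(8,75,50),(30,255,255)); k,l,s,c=cv2.connectedComponentsWithStats(m)
    i=l[uv[1],uv[0]]; x,y,w,hh,a=s[i]
    ys,xs=np.nonzero(l==i)
    tx=R.from_quat(st['tcp_rot']).as_matrix()[:,0]
    A=plane(C,[(xs[ys==y].mean(),y-.5)],0)[0]-tx*Rh
    B=plane(C,[(xs[ys==y+hh-1].mean(),y+hh-.5)],h)[0]+tx*.010
    rows=np.bincount(ys); q=np.argmax(rows); X=xs[ys==q]; L=plane(C,[(X.min()-.5,q),(X.max()+.5,q)],.010)
    t=ys>y+hh-8; T=plane(C,[(xs[t].min()-.5,y+hh-6),(xs[t].max()+.5,y+hh-6)],h)
    print('bbox',s[i],'fromhead',A[:2].round(4),'fromtop',B[:2].round(4),'head mid',L.mean(0)[:2].round(4),'dia',np.linalg.norm(L[1]-L[0]).round(4),'top mid',T.mean(0)[:2].round(4),'dia',np.linalg.norm(T[1]-T[0]).round(4))
    print('tcp',st['eef_pos'].round(4))
E
python3 - <<'E'
from h import *
im=cv2.imread('pics/w1.png')[...,::-1].copy(); st=readout.get_state()
stamp(im,st,(319,230),.027,.068)
E
```

```text
bbox [     0      0    640    400 254215] fromhead [0.5114 0.6228] fromtop [0.5262 0.2308] head mid [0.5098 0.6495] dia 0.6247 top mid [0.5344 0.2245] dia 0.7591
tcp [0.519  0.4727 0.2156]
```

```bash
python3 - <<'E'
from h import *
im=cv2.imread('pics/w1.png')[...,::-1].copy(); h=cv2.cvtColor(im,cv2.COLOR_RGB2HSV)
for v in range(200,268,4): print(v,h[v,319].tolist(),h[v,330].tolist())
print(h[230,290:350:4].tolist())
E
sed -i 's/i=l\[uv\[1\],uv\[0\]\]/i=1+np.argmin(np.where(s[1:,4]>150,np.linalg.norm(c[1:]-uv,axis=1),1e9))/; s/(8,75,50),(30,255/(8,65,50),(32,255/' h.py
python3 - <<'E'
from h import *
im=cv2.imread('pics/w1.png')[...,::-1].copy(); st=readout.get_state()
stamp(im,st,(319,230),.027,.068)
E
```

```text
200 [17, 13, 171] [19, 12, 171]
204 [17, 13, 171] [20, 13, 171]
208 [13, 40, 116] [18, 15, 169]
212 [21, 78, 167] [17, 56, 128]
216 [23, 72, 170] [24, 65, 169]
220 [23, 75, 170] [24, 68, 170]
224 [22, 80, 163] [23, 69, 169]
228 [16, 67, 106] [23, 72, 169]
232 [16, 68, 105] [18, 82, 167]
236 [17, 70, 106] [17, 83, 160]
240 [17, 70, 106] [17, 85, 162]
244 [19, 84, 148] [17, 85, 162]
248 [20, 83, 169] [17, 82, 159]
252 [18, 89, 169] [15, 22, 160]
256 [17, 90, 167] [14, 17, 163]
260 [17, 78, 160] [15, 15, 171]
264 [17, 14, 170] [17, 13, 171]
[[15, 17, 118], [16, 24, 118], [17, 88, 116], [16, 87, 117], [17, 86, 118], [17, 81, 113], [16, 75, 105], [16, 68, 105], [16, 70, 110], [19, 73, 129], [19, 80, 169], [19, 78, 169], [19, 77, 168], [14, 35, 155], [14, 17, 163]]
bbox [ 297  209   44   52 1647] fromhead [0.5216 0.4064] fromtop [0.5227 0.4102] head mid [0.5224 0.4141] dia 0.0512 top mid [0.5229 0.4063] dia 0.0179
tcp [0.519  0.4727 0.2156]
```

Request:
{"fn": "step_arm", "kwargs": {
  "increments": [
    [[2,-33,0],[0,0,0]],
    [[1,-32,-30],[0,0,0]],
    [[0,0,-40],[0,0,0]],
    [[0,0,-40],[0,0,0]],
    [[0,0,-40],[0,0,0]],
    [[0,0,-33],[0,0,0]],
    [[0,0,0],[0,0,0]],
    [[0,0,0],[0,0,0]]
  ]
}}

```text
time: 1.78
eef_pos: [0.5196, 0.4093, 0.0326]
tcp_rot: [0.686, 0.728, -0.003, -0.001]
contact_force: [0.7, 0.5, 0.4]
opening: 1.002
finger_force: 0.0
```

```bash
sed -i 's/(8,65,50),(32/(8,42,50),(32/' h.py
python3 - <<'E'
from h import *
im=cv2.imread('pics/w1.png')[...,::-1].copy()
st=readout.get_state(); im2,_=snap('wrist','w2.png')
st['eef_pos']=np.array([.5197,.4721,.2155]); st['tcp_rot']=np.array([.688,.7257,-.0006,-.0002])
stamp(im,st,(319,230),.027,.068)
E
```

```text
bbox [ 296  208   46   54 1787] fromhead [0.5224 0.4071] fromtop [0.5231 0.4086] head mid [0.5226 0.4148] dia 0.0534 top mid [0.5238 0.4047] dia 0.0189
tcp [0.5197 0.4721 0.2155]
```

View pics/w2.png

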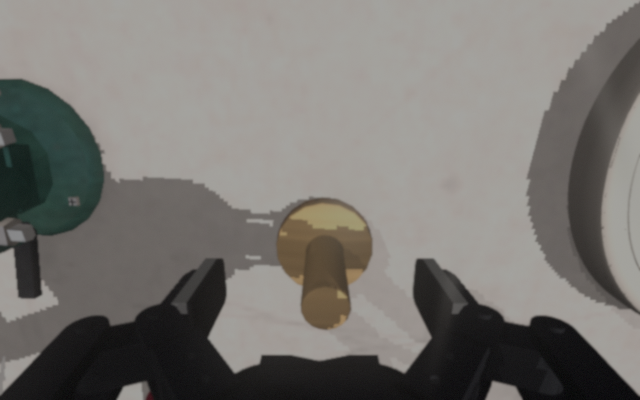

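The stamp sits between the open fingers: handle top at (326,308), about 3 mm right of centre. I shift by that and close.

Request:
{"fn": "step_arm", "kwargs": {
  "increments": [
    [[3,-1,0],[0,0,0]],
    [[0,0,0],[0,0,0]]
  ]
}}

```text
time: 2.0
eef_pos: [0.5274, 0.4102, 0.0389]
tcp_rot: [0.686, 0.727, 0.003, 0.001]
contact_force: [0.5, -0.2, -0.3]
opening: 1.002
finger_force: 0.0
```

Request:
{"fn": "step_arm", "kwargs": {
  "increments": [
    [[0,0,0],[0,0,0]],
    [[0,0,0],[0,0,0]],
    [[0,0,0],[0,0,0]],
    [[0,0,0],[0,0,0]],
    [[0,0,0],[0,0,0]],
    [[0,0,0],[0,0,0]],
    [[0,0,0],[0,0,0]],
    [[0,0,0],[0,0,0]]
  ],
  "fingers": -1,
  "grip_force": 40
}}

```text
time: 2.67
eef_pos: [0.5245, 0.4087, 0.0348]
tcp_rot: [0.687, 0.727, -0.0, -0.0]
contact_force: [-2.5, 0.5, 1.1]
opening: 0.223
finger_force: 39.1
```

Request:
{"fn": "step_arm", "kwargs": {
  "increments": [
    [[0,0,35],[0,0,0]],
    [[0,0,40],[0,0,0]],
    [[0,-15,38],[0,0,0]],
    [[-5,-35,20],[0,0,0]],
    [[-10,-38,10],[0,0,0]],
    [[-10,-38,10],[0,0,0]],
    [[-10,-38,10],[0,0,0]],
    [[-10,-38,10],[0,0,0]]
  ]
}}

```text
time: 3.33
eef_pos: [0.4788, 0.2052, 0.2078]
tcp_rot: [0.686, 0.727, -0.0, 0.0]
contact_force: [0.8, -0.0, -0.5]
opening: 0.223
finger_force: 39.4
```

Request:
{"fn": "step_arm", "kwargs": {
  "increments": [
    [[-6,-38,10],[0,0,0]],
    [[0,-38,10],[0,0,0]],
    [[0,-38,10],[0,0,0]],
    [[0,-38,10],[0,0,0]],
    [[0,0,0],[0,0,0]],
    [[0,0,0],[0,0,0]],
    [[0,0,0],[0,0,0]]
  ]
}}

```text
time: 3.92
eef_pos: [0.4735, 0.0548, 0.2473]
tcp_rot: [0.687, 0.727, -0.0, -0.0]
contact_force: [0.4, -0.4, -1.5]
opening: 0.221
finger_force: 39.4
```

```bash
python3 - <<'E'
from h import *
im,st=snap('wrist','w3.png'); print(st['eef_pos'],st['tcp_rot'],st['opening'])
E
```

```text
[0.47348926 0.05475687 0.24730327] [ 6.87020048e-01  7.26638334e-01 -4.07115933e-05 -4.27819018e-04] 0.22053028495927957
```

View pics/w3.png

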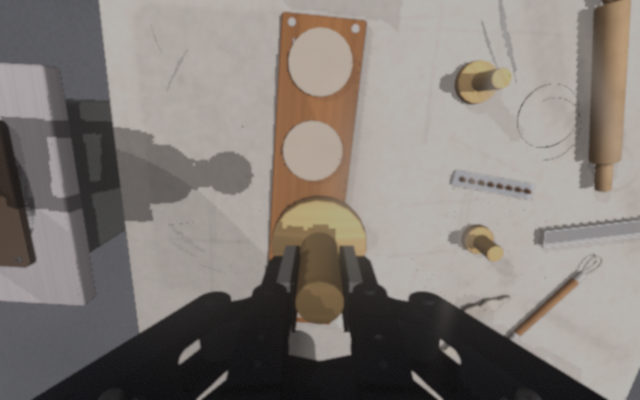

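The view shows disc A at (320,62) and disc B at (313,151). The held stamp is at (320,250), and the next two stamps have heads at (475,82) and (479,238).

```bash
cat >> h.py <<'E'
def disc(im,st,uv):
    C=cal('wrist',st); hsv=cv2.cvtColor(im,cv2.COLOR_RGB2HSV)
    m=cv2.inRange(hsv,(0,0,90),(179,80,255)); cs,_=cv2.findContours(m,cv2.RETR_CCOMP,cv2.CHAIN_APPROX_NONE)
    cs=[c for c in cs if 600<cv2.contourArea(c)<8000]
    c=min(cs,key=lambda c:np.linalg.norm(c.reshape(-1,2).mean(0)-uv)); 
    P=plane(C,c.reshape(-1,2),.016)
    A=np.c_[2*P[:,:2],np.ones(len(P))]; s=np.linalg.lstsq(A,(P[:,:2]**2).sum(1),rcond=None)[0]
    print('disc',s[:2].round(4),'r',np.sqrt(s[2]+s[0]**2+s[1]**2).round(4),'px',c.reshape(-1,2).mean(0).round(1)); return s[:2]
E
python3 - <<'E'
from h import *
im=cv2.imread('pics/w3.png')[...,::-1].copy(); st=readout.get_state()
st['eef_pos']=np.array([.47349,.05476,.2473]); st['tcp_rot']=np.array([.68702,.72664,0,-.0004])
a=disc(im,st,(320,62)); b=disc(im,st,(313,151)); d=b-a; print(np.linalg.norm(d),b+d,b+2*d)
stamp(im,st,(475,82),.023,.060); stamp(im,st,(479,238),.019,.052)
E
```

```text
disc [0.4682 0.1764] r 0.0348 px [319.3  61. ]
disc [0.465  0.0805] r 0.0349 px [312.2 150.4]
0.09592759188443771 [ 0.46170273 -0.01535484] [ 0.4584518  -0.11122733]
bbox [ 455   60   57   44 1754] fromhead [0.6506 0.1693] fromtop [0.6226 0.152 ] head mid [0.6515 0.174 ] dia 0.063 top mid [0.6227 0.1472] dia 0.0318
tcp [0.4735 0.0548 0.2473]
bbox [463 225  41  37 956] fromhead [ 0.6848 -0.0234] fromtop [ 0.6828 -0.0216] head mid [ 0.6916 -0.0315] dia 0.0472 top mid [ 0.6824 -0.0245] dia 0.0212
tcp [0.4735 0.0548 0.2473]
```

Request:
{"fn": "step_arm", "kwargs": {
  "increments": [
    [[-2,40,0],[0,0,0]],
    [[-2,40,0],[0,0,0]],
    [[-1,41,-20],[0,0,0]],
    [[0,0,-40],[0,0,0]],
    [[0,0,-40],[0,0,0]],
    [[0,0,-40],[0,0,0]],
    [[0,0,-25],[0,0,0]],
    [[0,0,0],[0,0,0]]
  ]
}}

```text
time: 4.63
eef_pos: [0.4624, 0.173, 0.0772]
tcp_rot: [0.686, 0.728, -0.006, -0.005]
contact_force: [-1.6, -0.2, -1.8]
opening: 0.224
finger_force: 39.4
```

Request:
{"fn": "step_arm", "kwargs": {
  "increments": [
    [[0,0,0],[0,0,0]],
    [[0,0,0],[0,0,0]],
    [[0,0,0],[0,0,0]]
  ]
}}

```text
time: 4.88
eef_pos: [0.4709, 0.173, 0.0872]
tcp_rot: [0.686, 0.727, 0.002, 0.002]
contact_force: [0.2, 0.2, -1.1]
opening: 0.22
finger_force: 39.4
```

Request:
{"fn": "step_arm", "kwargs": {
  "increments": [
    [[0,0,0],[0,0,0]],
    [[0,0,0],[0,0,0]],
    [[0,0,0],[0,0,0]],
    [[0,0,0],[0,0,0]]
  ]
}}

```text
time: 5.22
eef_pos: [0.4693, 0.1722, 0.0854]
tcp_rot: [0.687, 0.727, 0.001, 0.0]
contact_force: [-0.2, 0.1, -0.9]
opening: 0.219
finger_force: 39.4
```

Request:
{"fn": "step_arm", "kwargs": {
  "increments": [
    [[-1,4,-10],[0,0,0]],
    [[0,0,-10],[0,0,0]],
    [[0,0,-6],[0,0,0]],
    [[0,0,-4],[0,0,0]],
    [[0,0,-1],[0,0,0]],
    [[0,0,0],[0,0,0]],
    [[0,0,0],[0,0,0]],
    [[0,0,0],[0,0,0]]
  ]
}}

```text
time: 5.88
eef_pos: [0.4683, 0.1763, 0.0539]
tcp_rot: [0.687, 0.727, 0.0, 0.0]
contact_force: [-0.4, -0.3, -0.5]
opening: 0.218
finger_force: 39.4
```

Request:
{"fn": "step_arm", "kwargs": {
  "increments": [
    [[0,1,-1.5],[0,0,0]],
    [[0,0,-1],[0,0,0]],
    [[0,0,0],[0,0,0]],
    [[0,0,0],[0,0,0]]
  ]
}}

```text
time: 6.22
eef_pos: [0.4678, 0.1773, 0.0511]
tcp_rot: [0.687, 0.727, -0.0, -0.0]
contact_force: [-0.7, -0.3, -0.2]
opening: 0.216
finger_force: 39.4
```

```bash
python3 - <<'E'
from h import *
im,st=snap('wrist','w4.png'); print(st['eef_pos'],st['contact_force'])
E
```

```text
[0.46782884 0.17725243 0.05108505] [-0.69866383 -0.34781184 -0.2350429 ]
```

View pics/w4.png

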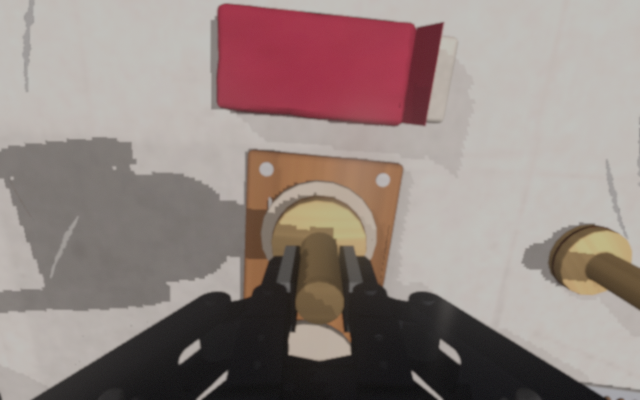

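The stamp is centred over disc A at (320,235), with an even white margin. I lower the last millimetre, open, and rise.

Request:
{"fn": "step_arm", "kwargs": {
  "increments": [
    [[0,0,-0.7],[0,0,0]],
    [[0,0,0],[0,0,0]],
    [[0,0,0],[0,0,0]]
  ]
}}

```text
time: 6.52
eef_pos: [0.468, 0.1773, 0.0508]
tcp_rot: [0.687, 0.727, 0.0, 0.0]
contact_force: [-1.6, -0.1, 1.7]
opening: 0.222
finger_force: 39.6
```

Request:
{"fn": "step_arm", "kwargs": {
  "increments": [
    [[0,0,0],[0,0,0]],
    [[0,0,0],[0,0,0]],
    [[0,0,0],[0,0,0]],
    [[0,0,0],[0,0,0]],
    [[0,0,0],[0,0,0]],
    [[0,0,0],[0,0,0]]
  ],
  "fingers": 0.5
}}

```text
time: 7.02
eef_pos: [0.4679, 0.1772, 0.0503]
tcp_rot: [0.687, 0.727, -0.0, -0.0]
contact_force: [0.2, 0.4, -0.0]
opening: 0.745
finger_force: 0.0
```

Request:
{"fn": "step_arm", "kwargs": {
  "increments": [
    [[0,0,15],[0,0,0]],
    [[0,0,35],[0,0,0]],
    [[0,0,40],[0,0,0]],
    [[0,10,40],[0,0,0]],
    [[0,10,40],[0,0,0]],
    [[0,0,0],[0,0,0]],
    [[0,0,0],[0,0,0]],
    [[0,0,0],[0,0,0]]
  ]
}}

```text
time: 7.68
eef_pos: [0.4675, 0.1972, 0.22]
tcp_rot: [0.687, 0.727, -0.0, -0.0]
contact_force: [-0.2, 0.9, -0.4]
opening: 0.748
finger_force: 0.0
```

```bash
python3 - <<'E'
from h import *
im,st=snap('wrist','w5.png'); print(st['eef_pos'],st['contact_force'])
stamp(im,st,(320,240),.027,.068)
disc(im,st,(320,240))
E
```

```text
[0.46752212 0.19721969 0.22001207] [-0.18900366  0.87248131 -0.39760675]
bbox [  268   149    95   213 11470] fromhead [0.4303 0.1984] fromtop [0.4796 0.0066] head mid [0.468  0.1795] dia 0.0923 top mid [0.4606 0.0031] dia 0.0789
tcp [0.4675 0.1972 0.22  ]
disc [0.4647 0.081 ] r 0.035 px [310.7 271.2]
```

View pics/w5.png

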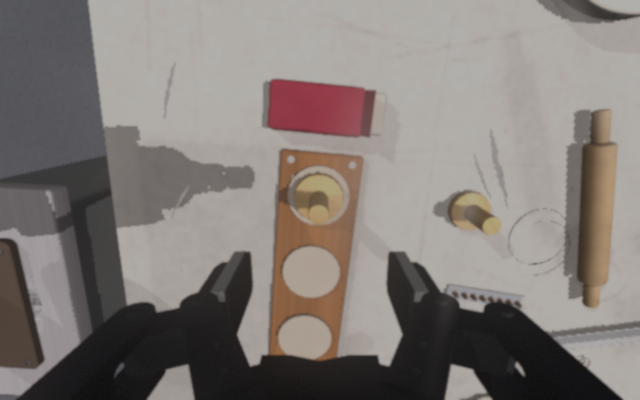

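Stamp_54 stands centred on disc A at (319,195). Stamp_46 has its head at (471,210) and its handle top at (490,224).

Request:
{"fn": "step_arm", "kwargs": {
  "increments": [
    [[30,4,0],[0,0,0]],
    [[36,4,0],[0,0,0]],
    [[36,4,0],[0,0,0]],
    [[36,4,0],[0,0,0]],
    [[34,4,0],[0,0,0]],
    [[0,0,0],[0,0,0]],
    [[0,0,0],[0,0,0]],
    [[0,0,0],[0,0,0]]
  ]
}}

```text
time: 8.4
eef_pos: [0.6386, 0.2168, 0.2176]
tcp_rot: [0.687, 0.727, -0.002, -0.002]
contact_force: [-0.3, 1.0, -0.3]
opening: 0.752
finger_force: 0.0
```

```bash
python3 - <<'E'
from h import *
im,st=snap('wrist','w6.png')
stamp(im,st,(320,240),.023,.060)
E
```

```text
bbox [ 303  200   40   45 1323] fromhead [0.6441 0.1652] fromtop [0.6449 0.1675] head mid [0.6449 0.1712] dia 0.0463 top mid [0.6456 0.1636] dia 0.0193
tcp [0.6386 0.2168 0.2176]
```

Request:
{"fn": "step_arm", "kwargs": {
  "increments": [
    [[6,-25,0],[0,0,0]],
    [[0,-26,-30],[0,0,0]],
    [[0,0,-40],[0,0,0]],
    [[0,0,-40],[0,0,0]],
    [[0,0,-40],[0,0,0]],
    [[0,0,-25],[0,0,0]],
    [[0,0,-10],[0,0,0]],
    [[0,0,0],[0,0,0]]
  ]
}}

```text
time: 9.12
eef_pos: [0.6426, 0.1661, 0.0323]
tcp_rot: [0.687, 0.727, -0.002, -0.002]
contact_force: [-0.2, 0.2, -0.8]
opening: 0.748
finger_force: 0.0
```

Request:
{"fn": "step_arm", "kwargs": {
  "increments": [
    [[0,0,0],[0,0,0]],
    [[0,0,0],[0,0,0]],
    [[0,0,0],[0,0,0]],
    [[0,0,0],[0,0,0]]
  ]
}}

```text
time: 9.45
eef_pos: [0.6475, 0.1665, 0.0382]
tcp_rot: [0.687, 0.727, 0.002, 0.001]
contact_force: [0.2, 0.1, 0.4]
opening: 0.748
finger_force: 0.0
```

```bash
python3 - <<'E'
from h import *
im,st=snap('wrist','w7.png')
stamp(im,st,(320,270),.023,.060)
E
```

```text
bbox [ 273  199   80  106 6032] fromhead [0.6443 0.1659] fromtop [0.6447 0.1675] head mid [0.6444 0.1693] dia 0.0461 top mid [0.6454 0.1603] dia 0.0144
tcp [0.6475 0.1665 0.0382]
```

Request:
{"fn": "step_arm", "kwargs": {
  "increments": [
    [[-1,0,-4],[0,0,0]],
    [[0,0,0],[0,0,0]],
    [[0,0,0],[0,0,0]],
    [[0,0,0],[0,0,0]],
    [[0,0,0],[0,0,0]],
    [[0,0,0],[0,0,0]],
    [[0,0,0],[0,0,0]],
    [[0,0,0],[0,0,0]]
  ],
  "fingers": -1
}}

```text
time: 10.17
eef_pos: [0.6448, 0.1662, 0.0311]
tcp_rot: [0.687, 0.727, -0.0, -0.0]
contact_force: [0.2, 0.2, -0.0]
opening: 0.221
finger_force: 39.0
```

Request:
{"fn": "step_arm", "kwargs": {
  "increments": [
    [[0,0,0],[0,0,0]],
    [[0,0,0],[0,0,0]]
  ]
}}

```text
time: 10.33
eef_pos: [0.6448, 0.1662, 0.0313]
tcp_rot: [0.687, 0.727, -0.0, -0.0]
contact_force: [-0.4, 0.0, 0.1]
opening: 0.221
finger_force: 39.0
```

Request:
{"fn": "step_arm", "kwargs": {
  "increments": [
    [[0,0,30],[0,0,0]],
    [[0,-6,35],[0,0,0]],
    [[-30,-20,35],[0,0,0]],
    [[-35,-20,0],[0,0,0]],
    [[-35,-20,0],[0,0,0]],
    [[-35,-10,0],[0,0,0]],
    [[-30,-8,0],[0,0,0]],
    [[-15,-2,-15],[0,0,0]]
  ]
}}

```text
time: 11.0
eef_pos: [0.4687, 0.0829, 0.1123]
tcp_rot: [0.687, 0.727, 0.001, 0.001]
contact_force: [0.9, 0.3, 0.0]
opening: 0.221
finger_force: 39.4
```

Request:
{"fn": "step_arm", "kwargs": {
  "increments": [
    [[0,0,-25],[0,0,0]],
    [[0,0,-20],[0,0,0]],
    [[0,0,0],[0,0,0]],
    [[0,0,0],[0,0,0]],
    [[0,0,0],[0,0,0]],
    [[0,0,0],[0,0,0]],
    [[0,0,0],[0,0,0]]
  ]
}}

```text
time: 11.58
eef_pos: [0.4713, 0.0837, 0.0669]
tcp_rot: [0.687, 0.727, 0.001, 0.001]
contact_force: [-0.2, 0.4, -0.3]
opening: 0.219
finger_force: 39.4
```

Remaining: dx -6, dy -3, dz -19.

Request:
{"fn": "step_arm", "kwargs": {
  "increments": [
    [[-6,-3,-6],[0,0,0]],
    [[0,0,-5],[0,0,0]],
    [[0,0,-4],[0,0,0]],
    [[0,0,0],[0,0,0]],
    [[0,0,0],[0,0,0]],
    [[0,0,0],[0,0,0]]
  ]
}}

```text
time: 12.08
eef_pos: [0.464, 0.0806, 0.0503]
tcp_rot: [0.687, 0.727, -0.0, -0.0]
contact_force: [0.0, 1.4, 0.3]
opening: 0.218
finger_force: 39.4
```

Request:
{"fn": "step_arm", "kwargs": {
  "increments": [
    [[1,0,-2],[0,0,0]],
    [[0,0,-1.3],[0,0,0]],
    [[0,0,0],[0,0,0]],
    [[0,0,0],[0,0,0]],
    [[0,0,0],[0,0,0]]
  ]
}}

```text
time: 12.5
eef_pos: [0.465, 0.0807, 0.0471]
tcp_rot: [0.687, 0.727, 0.0, 0.0]
contact_force: [-0.5, 0.2, -1.5]
opening: 0.222
finger_force: 39.3
```

Request:
{"fn": "step_arm", "kwargs": {
  "increments": [
    [[0,0,-0.6],[0,0,0]],
    [[0,0,0],[0,0,0]],
    [[0,0,0],[0,0,0]]
  ]
}}

```text
time: 12.75
eef_pos: [0.465, 0.0807, 0.047]
tcp_rot: [0.687, 0.727, -0.0, -0.0]
contact_force: [-3.0, 0.7, 5.7]
opening: 0.223
finger_force: 39.9
```

Request:
{"fn": "step_arm", "kwargs": {
  "increments": [
    [[0,0,0],[0,0,0]],
    [[0,0,0],[0,0,0]],
    [[0,0,0],[0,0,0]],
    [[0,0,0],[0,0,0]],
    [[0,0,0],[0,0,0]],
    [[0,0,0],[0,0,0]]
  ],
  "fingers": 0.5
}}

```text
time: 13.25
eef_pos: [0.4649, 0.0807, 0.0463]
tcp_rot: [0.687, 0.727, -0.0, -0.0]
contact_force: [-0.3, 0.8, -0.4]
opening: 0.748
finger_force: 0.0
```

Request:
{"fn": "step_arm", "kwargs": {
  "increments": [
    [[0,0,15],[0,0,0]],
    [[0,0,35],[0,0,0]],
    [[0,0,40],[0,0,0]],
    [[0,0,40],[0,0,0]],
    [[0,0,30],[0,0,0]],
    [[0,0,0],[0,0,0]],
    [[0,0,0],[0,0,0]],
    [[0,0,0],[0,0,0]]
  ]
}}

```text
time: 13.92
eef_pos: [0.4644, 0.0807, 0.2057]
tcp_rot: [0.687, 0.727, -0.0, -0.0]
contact_force: [-0.7, 0.3, -1.0]
opening: 0.746
finger_force: 0.0
```

```bash
python3 - <<'E'
from h import *
im,st=snap('wrist','w8.png'); print(st['eef_pos'])
E
```

```text
[0.46441091 0.08068674 0.20565771]
```

View pics/w8.png

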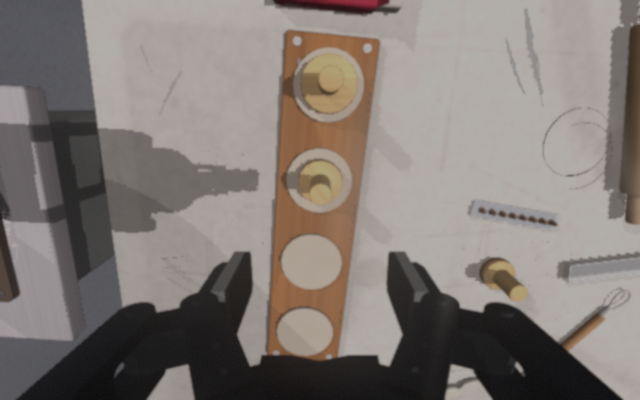

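Stamps 54 and 46 stand centred at (328,83) and (320,180). Discs C and D are at (311,262) and (305,332), and stamp_38 is at (497,273).

Request:
{"fn": "step_arm", "kwargs": {
  "increments": [
    [[30,-5,5],[0,0,0]],
    [[38,-9,5],[0,0,0]],
    [[38,-9,0],[0,0,0]],
    [[38,-9,0],[0,0,0]],
    [[38,-9,0],[0,0,0]],
    [[36,-9,0],[0,0,0]],
    [[0,0,0],[0,0,0]],
    [[0,0,0],[0,0,0]]
  ]
}}

```text
time: 14.63
eef_pos: [0.6827, 0.03, 0.2115]
tcp_rot: [0.687, 0.727, -0.002, -0.003]
contact_force: [0.4, 0.0, 0.1]
opening: 0.747
finger_force: 0.0
```

Request:
{"fn": "step_arm", "kwargs": {
  "increments": [
    [[0,0,0],[0,0,0]],
    [[0,0,0],[0,0,0]],
    [[0,0,0],[0,0,0]]
  ]
}}

```text
time: 14.88
eef_pos: [0.6818, 0.0312, 0.2167]
tcp_rot: [0.686, 0.727, -0.0, -0.0]
contact_force: [-0.8, 0.6, -0.0]
opening: 0.751
finger_force: 0.0
```

```bash
python3 - <<'E'
from h import *
im,st=snap('wrist','w9.png')
stamp(im,st,(320,240),.019,.052)
E
```

```text
bbox [301 206  33  39 957] fromhead [ 0.6821 -0.0236] fromtop [ 0.6829 -0.0214] head mid [ 0.683  -0.0179] dia 0.0382 top mid [ 0.6831 -0.0252] dia 0.0187
tcp [0.6818 0.0312 0.2167]
```

Request:
{"fn": "step_arm", "kwargs": {
  "increments": [
    [[1,-27,0],[0,0,0]],
    [[0,-27,-30],[0,0,0]],
    [[0,0,-40],[0,0,0]],
    [[0,0,-40],[0,0,0]],
    [[0,0,-40],[0,0,0]],
    [[0,0,-25],[0,0,0]],
    [[0,0,-10],[0,0,0]],
    [[0,0,0],[0,0,0]]
  ]
}}

```text
time: 15.6
eef_pos: [0.6814, -0.0227, 0.0286]
tcp_rot: [0.687, 0.727, -0.002, -0.002]
contact_force: [-1.0, -0.7, -0.6]
opening: 0.751
finger_force: 0.0
```

Request:
{"fn": "step_arm", "kwargs": {
  "increments": [
    [[0,0,0],[0,0,0]],
    [[0,0,0],[0,0,0]],
    [[0,0,0],[0,0,0]],
    [[0,0,0],[0,0,0]],
    [[0,0,0],[0,0,0]],
    [[0,0,0],[0,0,0]]
  ]
}}

```text
time: 16.1
eef_pos: [0.6845, -0.0234, 0.0325]
tcp_rot: [0.687, 0.727, 0.0, 0.001]
contact_force: [-0.3, 0.0, -0.2]
opening: 0.751
finger_force: 0.0
```

```bash
python3 - <<'E'
from h import *
im,st=snap('wrist','w10.png')
stamp(im,st,(320,270),.019,.052)
E
```

```text
bbox [ 281  206   69   93 4643] fromhead [ 0.6832 -0.0225] fromtop [ 0.6826 -0.0209] head mid [ 0.6828 -0.0207] dia 0.0386 top mid [ 0.6832 -0.0281] dia 0.0146
tcp [ 0.6845 -0.0234  0.0325]
```

Request:
{"fn": "step_arm", "kwargs": {
  "increments": [
    [[-1,1,-5],[0,0,0]],
    [[0,0,0],[0,0,0]],
    [[0,0,0],[0,0,0]],
    [[0,0,0],[0,0,0]],
    [[0,0,0],[0,0,0]],
    [[0,0,0],[0,0,0]],
    [[0,0,0],[0,0,0]],
    [[0,0,0],[0,0,0]]
  ],
  "fingers": -1
}}

```text
time: 16.82
eef_pos: [0.6829, -0.0224, 0.0264]
tcp_rot: [0.687, 0.727, -0.0, -0.0]
contact_force: [-0.2, -0.2, 0.1]
opening: 0.219
finger_force: 39.0
```

Request:
{"fn": "step_arm", "kwargs": {
  "increments": [
    [[0,0,0],[0,0,0]],
    [[0,0,0],[0,0,0]]
  ]
}}

```text
time: 16.98
eef_pos: [0.683, -0.0224, 0.0264]
tcp_rot: [0.687, 0.727, -0.0, -0.0]
contact_force: [0.3, -0.4, -0.9]
opening: 0.219
finger_force: 39.0
```

Request:
{"fn": "step_arm", "kwargs": {
  "increments": [
    [[0,0,30],[0,0,0]],
    [[0,0,35],[0,0,0]],
    [[-25,1,35],[0,0,0]],
    [[-38,1,0],[0,0,0]],
    [[-38,1,0],[0,0,0]],
    [[-38,1,0],[0,0,0]],
    [[-38,1,0],[0,0,0]],
    [[-30,1,0],[0,0,0]]
  ]
}}

```text
time: 17.65
eef_pos: [0.4739, -0.016, 0.1249]
tcp_rot: [0.687, 0.727, -0.0, -0.001]
contact_force: [-0.2, 0.3, -0.3]
opening: 0.219
finger_force: 39.3
```

Request:
{"fn": "step_arm", "kwargs": {
  "increments": [
    [[-12,0,-20],[0,0,0]],
    [[0,0,-25],[0,0,0]],
    [[0,0,-15],[0,0,0]],
    [[0,0,0],[0,0,0]],
    [[0,0,0],[0,0,0]],
    [[0,0,0],[0,0,0]],
    [[0,0,0],[0,0,0]],
    [[0,0,0],[0,0,0]]
  ]
}}

```text
time: 18.32
eef_pos: [0.466, -0.0167, 0.0667]
tcp_rot: [0.687, 0.727, 0.001, 0.001]
contact_force: [0.3, 0.2, -0.9]
opening: 0.213
finger_force: 39.4
```

```bash
python3 - <<'E'
from h import *
im=cv2.imread('pics/w8.png')[...,::-1].copy(); st=readout.get_state()
st['eef_pos']=np.array([.46441,.08069,.20566]); st['tcp_rot']=np.array([.6870,.7266,0,0])
disc(im,st,(311,262))
disc(im,st,(305,332))
E
```

```text
disc [ 0.4612 -0.015 ] r 0.0349 px [311.1 261.2]
disc [ 0.4575 -0.1105] r 0.0351 px [304.3 331.1]
```

Request:
{"fn": "step_arm", "kwargs": {
  "increments": [
    [[-5,1.5,-8],[0,0,0]],
    [[0,0,-8],[0,0,0]],
    [[0,0,-5],[0,0,0]],
    [[0,0,0],[0,0,0]],
    [[0,0,0],[0,0,0]],
    [[0,0,0],[0,0,0]]
  ]
}}

```text
time: 18.82
eef_pos: [0.4598, -0.0149, 0.0443]
tcp_rot: [0.687, 0.727, -0.0, -0.0]
contact_force: [-0.2, 0.0, -1.3]
opening: 0.22
finger_force: 39.4
```

Request:
{"fn": "step_arm", "kwargs": {
  "increments": [
    [[1,0,-1.5],[0,0,0]],
    [[0,0,-0.8],[0,0,0]],
    [[0,0,0],[0,0,0]],
    [[0,0,0],[0,0,0]],
    [[0,0,0],[0,0,0]]
  ]
}}

```text
time: 19.23
eef_pos: [0.4608, -0.0149, 0.0422]
tcp_rot: [0.687, 0.727, 0.0, 0.0]
contact_force: [-0.8, -0.1, -0.7]
opening: 0.22
finger_force: 39.4
```

Request:
{"fn": "step_arm", "kwargs": {
  "increments": [
    [[0,0,-0.5],[0,0,0]],
    [[0,0,0],[0,0,0]],
    [[0,0,0],[0,0,0]]
  ]
}}

```text
time: 19.48
eef_pos: [0.4609, -0.0149, 0.0419]
tcp_rot: [0.687, 0.727, 0.0, 0.0]
contact_force: [-1.2, -0.2, 2.4]
opening: 0.216
finger_force: 39.6
```

Request:
{"fn": "step_arm", "kwargs": {
  "increments": [
    [[0,0,0],[0,0,0]],
    [[0,0,0],[0,0,0]],
    [[0,0,0],[0,0,0]],
    [[0,0,0],[0,0,0]],
    [[0,0,0],[0,0,0]],
    [[0,0,0],[0,0,0]]
  ],
  "fingers": 0.5
}}

```text
time: 19.98
eef_pos: [0.4608, -0.0149, 0.0415]
tcp_rot: [0.687, 0.727, -0.0, -0.0]
contact_force: [0.3, -0.5, -0.5]
opening: 0.751
finger_force: 0.0
```

Request:
{"fn": "step_arm", "kwargs": {
  "increments": [
    [[0,0,15],[0,0,0]],
    [[0,0,35],[0,0,0]],
    [[0,0,40],[0,0,0]],
    [[0,-20,40],[0,0,0]],
    [[5,-38,20],[0,0,0]],
    [[10,-38,0],[0,0,0]],
    [[10,-38,0],[0,0,0]],
    [[10,-38,0],[0,0,0]]
  ]
}}

```text
time: 20.65
eef_pos: [0.4961, -0.1859, 0.1892]
tcp_rot: [0.687, 0.727, 0.0, 0.001]
contact_force: [0.7, 0.1, -0.4]
opening: 0.751
finger_force: 0.0
```

Request:
{"fn": "step_arm", "kwargs": {
  "increments": [
    [[10,-38,0],[0,0,0]],
    [[5,-38,0],[0,0,0]],
    [[0,-38,0],[0,0,0]],
    [[0,-38,0],[0,0,0]],
    [[0,-16,0],[0,0,0]],
    [[0,0,0],[0,0,0]],
    [[0,0,0],[0,0,0]],
    [[0,0,0],[0,0,0]]
  ]
}}

```text
time: 21.32
eef_pos: [0.5105, -0.3507, 0.1877]
tcp_rot: [0.686, 0.727, 0.0, -0.001]
contact_force: [0.5, 0.9, -0.5]
opening: 0.749
finger_force: 0.0
```

```bash
python3 - <<'E'
from h import *
im,st=snap('wrist','w11.png')
stamp(im,st,(320,240),.015,.044)
E
```

```text
bbox [305 220  28  37 787] fromhead [ 0.5139 -0.4084] fromtop [ 0.5133 -0.4066] head mid [ 0.5136 -0.403 ] dia 0.0301 top mid [ 0.5136 -0.4107] dia 0.0186
tcp [ 0.5105 -0.3507  0.1877]
```

View pics/w11.png

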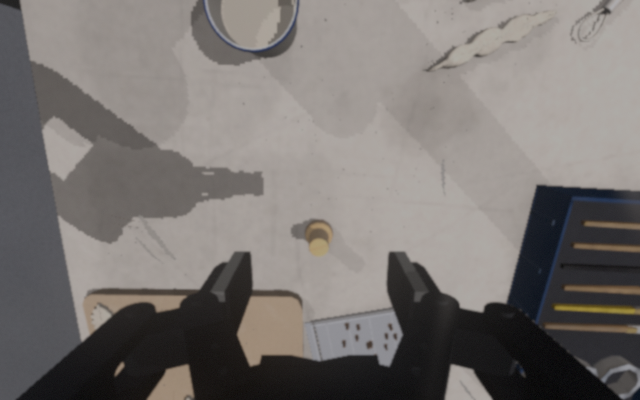

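Stamp_30 is at (319,238), clear of the board and tray, and the cup is at (252,15).

Request:
{"fn": "step_arm", "kwargs": {
  "increments": [
    [[3,-28,0],[0,0,0]],
    [[0,-29,-25],[0,0,0]],
    [[0,0,-40],[0,0,0]],
    [[0,0,-40],[0,0,0]],
    [[0,0,-30],[0,0,0]],
    [[0,0,-15],[0,0,0]],
    [[0,0,-8],[0,0,0]],
    [[0,0,0],[0,0,0]]
  ]
}}

```text
time: 22.03
eef_pos: [0.5134, -0.4075, 0.0289]
tcp_rot: [0.686, 0.727, 0.0, -0.001]
contact_force: [0.2, -0.1, -0.1]
opening: 0.752
finger_force: 0.0
```

Request:
{"fn": "step_arm", "kwargs": {
  "increments": [
    [[0,0,0],[0,0,0]],
    [[0,0,0],[0,0,0]],
    [[0,0,0],[0,0,0]],
    [[0,0,0],[0,0,0]],
    [[0,0,0],[0,0,0]],
    [[0,0,0],[0,0,0]]
  ]
}}

```text
time: 22.53
eef_pos: [0.5138, -0.4095, 0.0309]
tcp_rot: [0.687, 0.727, -0.0, 0.001]
contact_force: [0.7, -0.5, 0.3]
opening: 0.748
finger_force: 0.0
```

```bash
python3 - <<'E'
from h import *
im,st=snap('wrist','w12.png')
stamp(im,st,(320,270),.015,.044)
E
```

```text
bbox [ 290  212   55   78 3263] fromhead [ 0.5116 -0.4077] fromtop [ 0.5136 -0.4062] head mid [ 0.5132 -0.4066] dia 0.0305 top mid [ 0.514  -0.4133] dia 0.0147
tcp [ 0.5138 -0.4095  0.0309]
```

Request:
{"fn": "step_arm", "kwargs": {
  "increments": [
    [[0,2.3,-6],[0,0,0]],
    [[0,0,-4],[0,0,0]],
    [[0,0,0],[0,0,0]],
    [[0,0,0],[0,0,0]],
    [[0,0,0],[0,0,0]],
    [[0,0,0],[0,0,0]]
  ]
}}

```text
time: 23.08
eef_pos: [0.5137, -0.4069, 0.0201]
tcp_rot: [0.687, 0.727, -0.0, 0.0]
contact_force: [-0.7, -0.6, 0.4]
opening: 0.749
finger_force: 0.0
```

Request:
{"fn": "step_arm", "kwargs": {
  "increments": [
    [[0,0,0],[0,0,0]],
    [[0,0,0],[0,0,0]],
    [[0,0,0],[0,0,0]],
    [[0,0,0],[0,0,0]],
    [[0,0,0],[0,0,0]],
    [[0,0,0],[0,0,0]],
    [[0,0,0],[0,0,0]],
    [[0,0,0],[0,0,0]]
  ],
  "fingers": -1
}}

```text
time: 23.75
eef_pos: [0.5137, -0.407, 0.0204]
tcp_rot: [0.687, 0.727, -0.0, 0.0]
contact_force: [-0.1, 0.2, 1.3]
opening: 0.219
finger_force: 39.1
```

Request:
{"fn": "step_arm", "kwargs": {
  "increments": [
    [[0,0,30],[0,0,0]],
    [[0,0,40],[0,0,0]],
    [[0,0,40],[0,0,0]],
    [[0,20,40],[0,0,0]],
    [[-5,38,0],[0,0,0]],
    [[-10,38,0],[0,0,0]],
    [[-10,38,0],[0,0,0]],
    [[-10,38,0],[0,0,0]]
  ]
}}

```text
time: 24.42
eef_pos: [0.4777, -0.2345, 0.1672]
tcp_rot: [0.687, 0.727, 0.0, -0.0]
contact_force: [-0.5, 0.5, 0.2]
opening: 0.217
finger_force: 39.2
```

Request:
{"fn": "step_arm", "kwargs": {
  "increments": [
    [[-10,38,0],[0,0,0]],
    [[-6,38,0],[0,0,0]],
    [[-3,30,0],[0,0,0]],
    [[0,14,0],[0,0,0]],
    [[0,0,-10],[0,0,0]],
    [[0,0,0],[0,0,0]],
    [[0,0,0],[0,0,0]],
    [[0,0,0],[0,0,0]]
  ]
}}

```text
time: 25.08
eef_pos: [0.4596, -0.1171, 0.1571]
tcp_rot: [0.687, 0.727, -0.0, -0.0]
contact_force: [-0.8, 0.6, -0.4]
opening: 0.217
finger_force: 39.2
```

Request:
{"fn": "step_arm", "kwargs": {
  "increments": [
    [[-1,5,-20],[0,0,0]],
    [[0,0,-30],[0,0,0]],
    [[0,0,-25],[0,0,0]],
    [[0,0,-15],[0,0,0]],
    [[0,0,0],[0,0,0]],
    [[0,0,0],[0,0,0]],
    [[0,0,0],[0,0,0]],
    [[0,0,0],[0,0,0]]
  ]
}}

```text
time: 25.75
eef_pos: [0.46, -0.1122, 0.0691]
tcp_rot: [0.687, 0.727, 0.001, 0.002]
contact_force: [-0.2, 0.7, -1.0]
opening: 0.219
finger_force: 39.2
```

```bash
python3 - <<'E'
from h import *
im,st=snap('wrist','w13.png');print(st['eef_pos'])
E
```

```text
[ 0.45995683 -0.11219705  0.06910759]
```

View pics/w13.png

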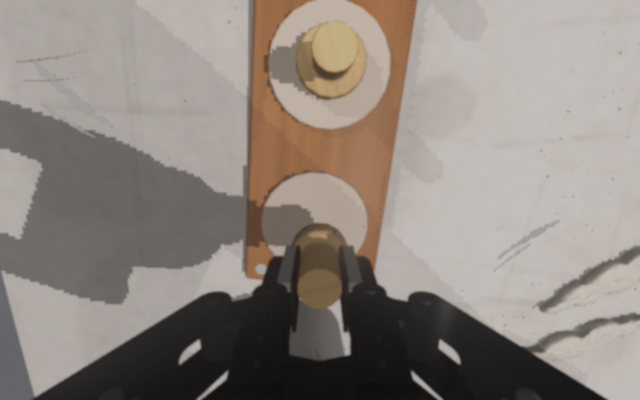

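Stamp_38 stands centred on disc C at (331,62). The held stamp_30 hangs over disc D at (315,222).

Request:
{"fn": "step_arm", "kwargs": {
  "increments": [
    [[-2,1,-10],[0,0,0]],
    [[0,0,-10],[0,0,0]],
    [[0,0,-8],[0,0,0]],
    [[0,0,-2],[0,0,0]],
    [[0,0,0],[0,0,0]],
    [[0,0,0],[0,0,0]],
    [[0,0,0],[0,0,0]]
  ]
}}

```text
time: 26.38
eef_pos: [0.4564, -0.11, 0.0369]
tcp_rot: [0.687, 0.727, -0.0, -0.0]
contact_force: [0.6, -0.1, -1.5]
opening: 0.219
finger_force: 39.3
```

Request:
{"fn": "step_arm", "kwargs": {
  "increments": [
    [[1.5,-0.8,0],[0,0,0]],
    [[0,0,-0.8],[0,0,0]],
    [[0,0,-0.5],[0,0,0]],
    [[0,0,0],[0,0,0]],
    [[0,0,0],[0,0,0]]
  ]
}}

```text
time: 26.8
eef_pos: [0.4584, -0.1111, 0.0363]
tcp_rot: [0.687, 0.727, 0.0, 0.0]
contact_force: [0.2, 0.3, 0.9]
opening: 0.215
finger_force: 39.5
```

Request:
{"fn": "step_arm", "kwargs": {
  "increments": [
    [[0,0,0],[0,0,0]],
    [[0,0,0],[0,0,0]],
    [[0,0,0],[0,0,0]],
    [[0,0,0],[0,0,0]],
    [[0,0,0],[0,0,0]],
    [[0,0,0],[0,0,0]]
  ],
  "fingers": 0.5
}}

```text
time: 27.3
eef_pos: [0.4581, -0.111, 0.0361]
tcp_rot: [0.687, 0.727, -0.0, -0.0]
contact_force: [0.3, 0.5, 0.4]
opening: 0.749
finger_force: 0.0
```

Request:
{"fn": "step_arm", "kwargs": {
  "increments": [
    [[0,0,15],[0,0,0]],
    [[0,0,35],[0,0,0]],
    [[0,0,40],[0,0,0]],
    [[0,0,40],[0,0,0]],
    [[0,0,40],[0,0,0]],
    [[0,0,40],[0,0,0]],
    [[0,0,0],[0,0,0]],
    [[0,0,0],[0,0,0]]
  ]
}}

```text
time: 27.97
eef_pos: [0.4597, -0.1117, 0.2497]
tcp_rot: [0.687, 0.727, 0.001, 0.004]
contact_force: [-0.8, -0.6, -0.4]
opening: 0.749
finger_force: 0.0
```

```bash
python3 - <<'E'
from h import *
im,st=snap('wrist','w14.png');print(st['eef_pos'])
E
```

```text
[ 0.45965575 -0.11171589  0.2497145 ]
```

View pics/w14.png

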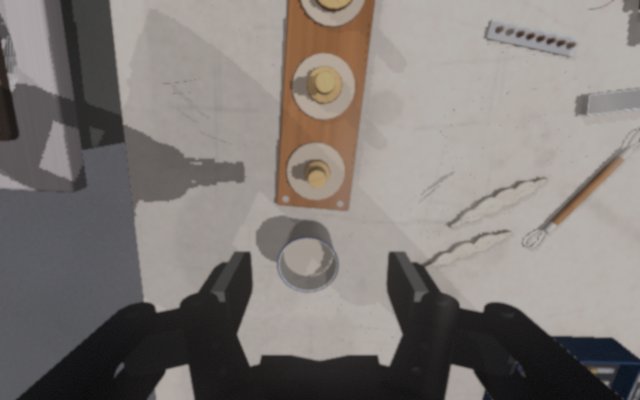

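The view shows stamp_30 standing centred on disc D at (316,172) and stamp_38 on disc C at (324,85). The cup is beyond D at (308,263), and the gripper is clear.

Request:
{"fn": "step_arm", "kwargs": {
  "increments": [
    [[0,0,0],[0,0,0]],
    [[0,0,0],[0,0,0]],
    [[0,0,0],[0,0,0]],
    [[0,0,0],[0,0,0]],
    [[0,0,0],[0,0,0]],
    [[0,0,0],[0,0,0]]
  ]
}}

```text
time: 28.52
eef_pos: [0.458, -0.1109, 0.2456]
tcp_rot: [0.687, 0.727, -0.0, -0.0]
contact_force: [-0.1, 1.0, 0.4]
opening: 0.753
finger_force: 0.0
```

```bash
python3 -c "
from plant import sign_off; print(sign_off())"
```

```text
the job is handed in; nothing more can be done
None
```

All four stamps stand upright and centred on their own discs, smallest at the cup end to largest by the clay pack; the gripper is clear and the job was handed in at about 28.5 s.

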